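Clamp the bar with the hex key

ROBOT

A 7-joint arm with a two-finger parallel gripper is mounted at the origin on the work surface. World frame = base frame: x ahead of the robot, y to its left, z up, the work surface at z = 0. Lengths are in m, angles in rad, forces in N, time in s.
With the tool pointing down it reaches from about 0.4 to 0.9 m from the base axis. Payload 5.5 kg.
Tool frame: the origin (TCP) lies at the very end of the fingers, on their centre line; the grasp point (between the pads) lies 19 mm behind it; z points along the fingers, y is the line along which they close (so a half turn about z gives the same grasp; the last joint's range is limited). The gripper opens to 92 mm and grips with 3 to 60 N. Pads are 19 mm wide; open, the fingers measure 130 mm over their backs; the gripper's body (75 mm by 190 mm) begins 47 mm behind the grasp point.
Start: joints at [-0.882, 0.501, -0.427, 1.55, 0.221, 1.138, -0.21], TCP at [0.268, 0.592, 0.227] pointing down, gripper open.
Joint ranges: [-2.88, 2.88], [-0.31, 2.03], [-1.54, 1.56], [0.2, 2.42], [-1.41, 4.55], [0.19, 2.02], [-2.57, 2.57]. Speed limits (rad/s): [2.57, 2.57, 3.14, 3.14, 3.14, 3.14, 3.14].

INTERFACE

Orientations are given as a 3x3 rotation matrix whose columns are the frame's x, y, z axes.
In Python, from workcell import get_obs, grab_frame, calibration, sign_off gives the robot as it stands. The module is installed in compiled form; this text tells all that it offers.
- The arm moves only by the tool carry_out, never from a script. Its argument "commands" is a list of rows, each a list of 3 entries, a list of its own where there are three numbers: the finger opening in mm, from 0 to 91.8, then the shift along the tool's x, y, z in mm, then the turn, a rotation vector about the tool's x, y, z in rad. In form: [[fingers, [dx, dy, dz], [wx, wy, wz]], ...]. A call has 1 to 8 rows; each row is the pose to reach, as a shift and turn from the pose commanded when the call began, along the tool's axes at that moment; what a row does not reach only later rows make up. A row lasts 1/10 s, in which the tool goes at most 50 mm and 8.59 degrees, less where a joint would pass 70% of its speed; a pose out of reach is approached as far as the arm can. A call with a gripper value outside its range is refused whole. The fingers move at their own pace and stop on an object; the grip force is fixed at half the most. Time passes only in rows, so rows that repeat a pose let the fingers close. It gives the time, the measured TCP pose, the force, the opening and the grip force at its end, in the units of the state.
- get_obs(): the state, without advancing time (a new reading comes with each control period).
- grab_frame(name): name is "scene" or "top" or "wrist"; returns the picture (480x640x3 uint8, blue, green, red); there is no depth.
- calibration(name): a dict with "fx", "fy", "cx", "cy" (pixels), "R" (3x3) and "t" (3): a world point X has camera coordinates R X + t. Camera axes: x right, y down, z forward; pixel columns grow to the right and rows downward; lengths in m; the calibration is good to about 2 mm. A picture is of the moment at which its call begins: read the wrist's pose just before it. calibration takes no time and is no camera call; for the wrist camera it gives the pose at the moment of the call.
- sign_off(): hands the job in; it is judged then, once.
The state is a dict: "time_s": time; "joint_pos": joint angles; "qvel": joint speeds; "effort": joint torques, N m; "ee_pos": TCP position; "ee_rot": TCP orientation; "force": force on the tool from outside, world axes, zero at the start; "torque": the same for the moment, N m; "gripper_width": finger opening in m; "grip_force": force on a finger pad.
Only numpy, scipy, OpenCV 4.12 (cv2) and the standard library are available. Lean on these libraries where they do the work, as an engineer would, in place of code of your own. Each camera call takes 0.05 s, during which the arm holds its last target. There are 200 camera calls.

TASK

Take the big hex key out of the wooden holder and put it down the access hole of the clamping fixture; the socket of the cam screw lies hidden at the bottom, so rest the key lightly on it and turn the key until it drops fully home. Then turn it clockwise just until the bar is clamped and the screw comes up firm, without pressing hard or forcing it any further. Let go and leave the key standing in the screw; leave the other things alone.

Things in the scene. Friction and masses are not known exactly. Their poses are not given: they have to be found in the camera images.
- key_grip (a point): Centre of the handle of the big hex key, a loose tool (0.2 to 0.3 kg) standing upright in one hole of the holder. Black handle 64 mm long (point's x), 20 mm thick (y), 36 mm tall (z, up), on a straight dark steel hexagonal shank 17 mm across flats, 87 mm long, two of whose flats face along x. Its flat foot is 105 mm below this point.
- key_foot (a point): Centre of the flat foot of the big hex key, at the lower end of its shank.
- small_key: The smaller hex key in the other hole of the holder, not needed: handle 40 x 14 x 36 mm, shank 10 mm across flats, same height (the tops of both stand 129 mm above the table). Origin at its foot. The two keys stand 100 mm apart and may be either way round.
- holder: Wooden key holder block, 60 mm (x) by 160 mm (y), 55 mm high, fixed to the table, with two round holes 24 mm wide and 49 mm deep at y = +50 and -50 mm, in which the keys stand loosely. Origin under its centre, on the table.
- fixture: Clamping fixture, fixed to the table: aluminium base plate 130 mm (x) by 210 mm (y), 15 mm thick; a grey housing 70 x 70 mm, 66 mm high, centred at y = -60 mm; a steel fence with its top 45 mm above the table at y = 74 to 92 mm. Between them a sliding jaw with a brass face and the bar. Origin under the plate's centre, on the table.
- hole_mouth (a point): Centre of the mouth of the access hole in the top of the fixture's housing, 66 mm above the table. The hole is lined with a steel bush tapering from about 28 mm wide at the mouth to about 20.5 mm at the bottom, 26 mm below, where the rim of the screw's socket lies.
- socket_rim (a point): Centre of the rim of the screw's hexagon socket, at the bottom of the access hole, 39.5 mm above the table. The socket is 18.1 mm across flats and 12 mm deep. Its angle is random and in no pose (this point's axes are the fixture's). The key enters only with its flats within about 7 degrees of the socket's, which repeat every 60 degrees. A careful push is 3 to 10 N.
- cam (a joint): Turn of the cam screw, rad, 0 = loose (at the start), growing clockwise seen from above, to about 1.15, where the bar is clamped and it stops dead. It stays where it is left. Turning it takes about 0.06 N m; at the stop this rises steeply: 0.15 to 0.25 N m is firm, over 0.35 is forcing it. The key has about 7 degrees of play either way in the socket. The jaw moves 5 mm per rad.
- jaw_face (a point): Middle of the brass face of the jaw, 30 mm above the table; the jaw slides along the fixture's +y, by up to 6 mm, driven only by the cam screw.
- fence_face (a point): Middle of the face of the fence that looks towards the jaw, 30 mm above the table.
- bar_center (a point): Centre of the aluminium bar, a loose workpiece 100 mm (x) by 54.3 mm (y) by 24 mm high, about 0.35 kg, lying on the base plate between jaw and fence with some mm of play.
- screwdriver: Screwdriver lying on the bench, a bystander.
- wrench: Wrench lying on the bench, a bystander.
- tape_roll: Cardboard tube ring 90 mm wide, 48 mm high, a bystander.
- carton: Small cardboard carton 120 x 90 x 70 mm, a bystander.
- bottle: White bottle 160 mm high, a bystander.
- profile: Offcut of aluminium profile 200 x 40 x 40 mm, a bystander.
- mug: White mug, a bystander.
Things that resemble listed ones, but are neither listed nor needed, are in the scene too. Of the things shaped like the fixture, the aluminium one is meant.

How it is judged:
On the way, in this order (a step that is already met when the one before it is completed fails the run):
1. the big key is lifted clear of the holder (height (world z) of key_foot above 0.07 m), for 0.1 s.
2. the key has dropped fully home in the screw's socket (z of key_foot in the frame of hole_mouth below -0.034 m and horizontal distance between key_foot and hole_mouth below 0.004 m and value of joint cam below 0.9 rad), for 0.1 s.
At the end, for the whole second after the job is handed in: The cam is turned clockwise to its stop (over 1.08 rad), the bar lies flat on the plate, pushed against the fence within 1.5 mm, and the big key stands released in the screw: foot more than 34 mm below the hole's mouth, within 4 mm of its axis, leaning less than 0.17 rad (value of joint cam above 1.08 rad and z of key_foot in the frame of hole_mouth below -0.034 m and horizontal distance between key_foot and hole_mouth below 0.004 m and angle between key_grip's own z axis and vertical below 0.17 rad and y of bar_center in the frame of fence_face above -0.0288 m and z of bar_center in the frame of fence_face below 0.002 m); the robot touches nothing.
It fails at once if the key is pressed on the fixture with more than 60 N while it has not dropped into the socket (contact force between key and fixture above 60 N and z of key_foot in the frame of hole_mouth above -0.03 m).
It fails at once if the key is wrung hard in the socket (over 110 N of contact force, some 0.35 N m) (contact force between key and fixture above 110 N).
It fails at once if the fingers push on the fixture with more than 8 N (contact force between the fingers and fixture above 8 N).
It fails at once if a bystander is moved by more than 30 mm (distance of any of screwdriver, wrench, tape_roll, carton, bottle, profile, mug, small_key from where it was at the start of the episode above 0.03 m).
It also fails if it takes over 72 s, if anything falls off the work surface, if the arm or the gripper's body presses on something with over 40 N, if the wrist force passes 120 N, or if a joint passes its speed limit or range.

## Working session

There is one attempt and no reset: what is moved stays moved. The work goes in short steps, Python scripts to look and compute and a tool call to move; the robot and the scene stay as the last step left them, time stands still between calls to the robot, and variables do not carry over. Pictures are saved under pics/ and viewed, at most 10 in all, crops included, and the job is handed in when it is done.

Besides the shell and the picture viewer there is one more tool, called after "Emit:" as name(argument=value, ...) on one line, values as JSON. carry_out: Moves the arm, as the interface text tells. Its arguments: {"type":"object","properties":{"commands":{"type":"array"}},"required":["commands"]}

```bash
mkdir -p pics; python3 - <<'E'
from workcell import *
import cv2,numpy as np
np.set_printoptions(precision=4,suppress=True)
for n in("top","scene"):
    cv2.imwrite(f"pics/{n}1.png",grab_frame(n)); c=calibration(n); print(n,c)
o=get_obs(); print(o)
E
```

```text
top {'fx': 548.8287142588091, 'fy': 548.8287142588091, 'cx': 322.510214632191, 'cy': 245.81360050419536, 'R': array([[ 0.0247, -0.9997,  0.0076],
       [-0.9981, -0.0251, -0.0555],
       [ 0.0557, -0.0062, -0.9984]]), 't': array([-0.0042,  0.5354,  1.4351])}
scene {'fx': 517.674070600181, 'fy': 517.674070600181, 'cx': 319.45306037072936, 'cy': 242.58263841006513, 'R': array([[ 0.8462,  0.5328, -0.0043],
       [ 0.3484, -0.5595, -0.752 ],
       [-0.4031,  0.6349, -0.6591]]), 't': array([-0.4564, -0.1252,  1.5426])}
{'time_s': 0.1, 'joint_pos': array([-0.8818,  0.5017, -0.4268,  1.5513,  0.2208,  1.1383, -0.2103]), 'qvel': array([-0.0003, -0.0015,  0.0001, -0.0023,  0.0015,  0.0024, -0.0006]), 'effort': array([ -0.0108, -56.7875,  -5.8384, -27.9918,  -0.069 ,   0.0241,
         0.    ]), 'ee_pos': array([0.2682, 0.5914, 0.2258]), 'ee_rot': array([[-0.9107,  0.413 , -0.0008],
       [ 0.413 ,  0.9107, -0.0016],
       [ 0.    , -0.0017, -1.    ]]), 'force': array([-0.0715,  0.0072,  0.3512]), 'torque': array([-0.0013,  0.0068, -0.0118]), 'grip_force': 0.0, 'gripper_width': 0.0919064535988466}
```

View pics/top1.png

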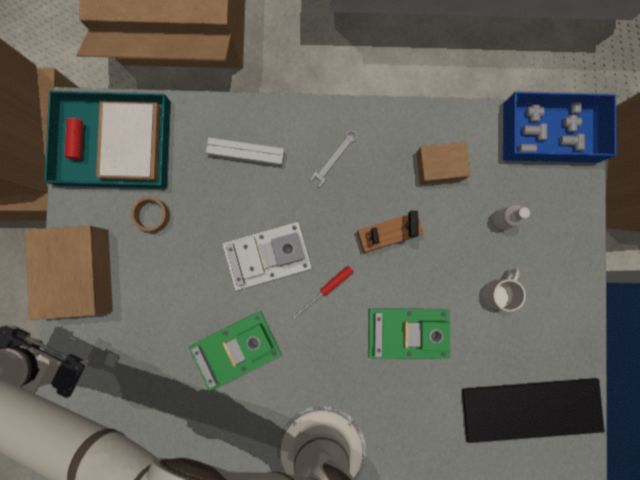

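View pics/scene1.png

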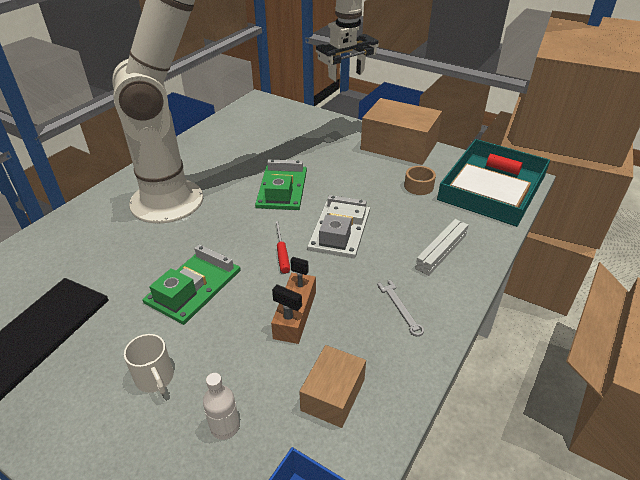

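Top view: the aluminium fixture is at (266,256), with its hole at (288,249). The green ones at (235,350) and (410,333) are decoys, because the task means the aluminium fixture. The holder is at (391,232), with two candidate keys: (413,224), which has the larger handle and so should be the big key, and (375,236), which is smaller. I'll confirm this in a crop.

```bash
cat > h.py <<'E'
from workcell import *
import cv2,numpy as np
np.set_printoptions(precision=4,suppress=True)
def ray(c,uv,z):
    d=c["R"].T@np.array([(uv[0]-c["cx"])/c["fx"],(uv[1]-c["cy"])/c["fy"],1]); o=-c["R"].T@c["t"]
    return o+d*(z-o[2])/d[2]
def proj(c,X):
    p=c["R"]@X+c["t"]; return np.array([c["fx"]*p[0]/p[2]+c["cx"],c["fy"]*p[1]/p[2]+c["cy"]])
E
python3 - <<'E'
from h import *
im=cv2.imread("pics/top1.png"); cv2.imwrite("pics/crop1.png",cv2.resize(im[200:300,215:435],None,fx=3.6,fy=3.6,interpolation=cv2.INTER_CUBIC))
c=calibration("top")
for n,uv,z in(("big",(413,224),.129),("small",(375,236),.129),("hole",(288,249),.066),("plate",(266,256),.015)): print(n,ray(c,uv,z))
E
```

```text
big [ 0.5878 -0.2098  0.129 ]
small [ 0.5561 -0.1175  0.129 ]
hole [0.5221 0.0971 0.066 ]
plate [0.5047 0.1574 0.015 ]
```

View pics/crop1.png

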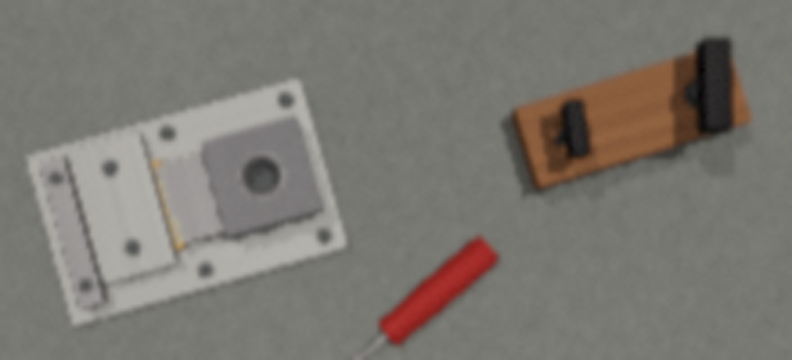

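The crop confirms it: the right-hand key has the clearly longer handle, so it is the big one, at top-image (413,224). Its handle lies roughly along world x. The aluminium fixture's hole is at about (288,249). Next I move over the key.

Emit:
carry_out(commands=[[91,[-20,-20,-6],[0,0,0]],[91,[-55,-53,-15],[0,0,0]],[91,[-89,-85,-25],[0,0,0]],[91,[-123,-118,-35],[0,0,0]],[91,[-157,-150,-45],[0,0,0]],[91,[-191,-183,-55],[0,0,0]],[91,[-225,-216,-65],[0,0,0]],[91,[-260,-250,-75],[0,0,0]]])

```text
time_s: 0.9
ee_pos: [0.4021, 0.255, 0.3019]
ee_rot: [[-0.911, 0.413, -0.0], [0.413, 0.911, 0.0], [0.0, -0.0, -1.0]]
force: [2.3, 0.1, 0.1]
gripper_width: 0.0912
grip_force: 0.0
```

Emit:
carry_out(commands=[[91,[-34,-33,0],[0,0,0]],[91,[-68,-66,0],[0,0,0]],[91,[-102,-99,0],[0,0,0]],[91,[-136,-132,0],[0,0,0]],[91,[-170,-165,0],[0,0,0]],[91,[-204,-198,0],[0,0,0]],[91,[-238,-231,0],[0,0,0]],[91,[-272,-264,0],[0,0,0]]])

```text
time_s: 1.7
ee_pos: [0.5408, -0.0977, 0.3015]
ee_rot: [[-0.911, 0.413, -0.0], [0.413, 0.911, 0.0], [0.0, -0.0, -1.0]]
force: [1.1, 1.0, 0.7]
gripper_width: 0.0907
grip_force: 0.0
```

Emit:
carry_out(commands=[[91,[-30,-28,0],[0,0,-0.1]],[91,[-60,-56,0],[0,0,-0.2]],[91,[-80,-73,0],[0,0,-0.3]],[91,[-90,-83,0],[0,0,-0.4]],[91,[-90,-83,0],[0,0,-0.426]],[91,[-90,-83,0],[0,0,-0.426]]])

```text
time_s: 2.3
ee_pos: [0.5879, -0.2079, 0.301]
ee_rot: [[-1.0, 0.001, -0.001], [0.001, 1.0, 0.001], [0.001, 0.001, -1.0]]
force: [0.0, -0.2, 0.5]
gripper_width: 0.0908
grip_force: 0.0
```

```bash
python3 - <<'E'
from h import *
o=get_obs(); print({k:o[k] for k in("time_s","joint_pos","ee_pos","ee_rot","force","torque")})
c=calibration("wrist"); print(c, "cam pos",-c["R"].T@c["t"])
cv2.imwrite("pics/w1.png",grab_frame("wrist"))
print(proj(c,np.array([.5878,-.2098,.129])))
E
```

```text
{'time_s': 2.3, 'joint_pos': array([ 0.2855,  0.3617,  0.0156,  1.5442, -0.0066,  1.2373,  1.8718]), 'ee_pos': array([ 0.5879, -0.2079,  0.301 ]), 'ee_rot': array([[-1.    ,  0.0012, -0.0012],
       [ 0.0012,  1.    ,  0.0012],
       [ 0.0012,  0.0011, -1.    ]]), 'force': array([ 0.0408, -0.2376,  0.5099]), 'torque': array([ 0.0808,  0.0337, -0.0428])}
{'fx': 371.457995685719, 'fy': 371.457995685719, 'cx': 324.41058862769313, 'cy': 239.49093955329352, 'R': array([[ 0.0012,  1.    ,  0.0006],
       [ 0.9551, -0.0014,  0.2964],
       [ 0.2964,  0.0002, -0.9551]]), 't': array([ 0.207 , -0.6215,  0.2885])} cam pos [ 0.5078 -0.2079  0.4596]
[322.2521 215.8954]
```

View pics/w1.png

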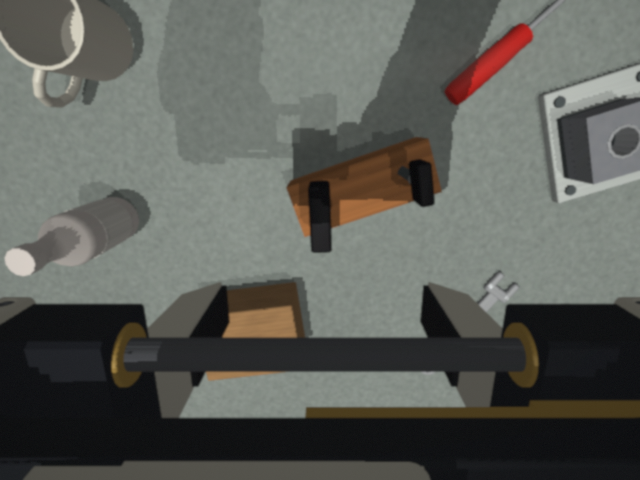

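The wrist view shows the big key's handle at (320,216), the small key at (422,183) and the fixture hole at (625,140). Next I fit the handle silhouette for its pose and the hole ellipse in the top view.

```bash
cat >> h.py <<'E'
from scipy.optimize import minimize
def boxmask(c,x,y,yaw,dims,z0,z1,shape=(480,640),S=8):
    P=[]
    for sx in(-1,1):
        for sy in(-1,1):
            for z in(z0,z1):
                a,b=sx*dims[0]/2,sy*dims[1]/2
                P.append(proj(c,np.array([x+a*np.cos(yaw)-b*np.sin(yaw),y+a*np.sin(yaw)+b*np.cos(yaw),z])))
    h=cv2.convexHull(np.float32(P))
    m=np.zeros((shape[0]*2,shape[1]*2),np.uint8)
    cv2.fillConvexPoly(m,np.int32(np.round((h*2+0.5)*256)),255,cv2.LINE_AA,8)
    return cv2.resize(m,(shape[1],shape[0]),interpolation=cv2.INTER_AREA)/255.
E
python3 - <<'E'
from h import *
for n,f,roi,x0 in(("wrist","pics/w1.png",(175,260,300,340),(.588,-.21,0)),("top","pics/top1.png",(205,245,405,422),(.588,-.21,0))):
    im=cv2.imread(f); g=im.max(2).astype(float); c=calibration(n)
    r0,r1,c0,c1=roi; M=np.zeros(g.shape); M[r0:r1,c0:c1]=np.clip((60-g[r0:r1,c0:c1])/30,0,1)
    print(n,M.sum())
    f=lambda p:np.abs(boxmask(c,p[0],p[1],p[2],(.064,.02),.093,.129)-M)[r0:r1,c0:c1].sum()
    best=min((minimize(f,(x0[0],x0[1],a),method="Nelder-Mead",options=dict(initial_simplex=[(x0[0]+i,x0[1]+j,a+k) for i,j,k in((0,0,0),(.006,0,0),(0,.006,0),(0,0,.1))])) for a in(-.15,0,.15)),key=lambda r:r.fun)
    print(best.x,best.fun)
# hole in both views
for n,f,roi in(("top","pics/top1.png",(235,262,275,302)),("wrist","pics/w1.png",(110,175,595,640))):
    im=cv2.imread(f); r0,r1,c0,c1=roi; g=im[r0:r1,c0:c1].max(2); print(n); print(g[::2,::2] if n=="top" else g[::4,::4])
E
```

```text
wrist 1252.1
[ 0.5927 -0.2108  0.0756] 409.7745098039216
top 177.5
[ 0.5884 -0.2085  0.0393] 134.78627450980392
top
[[175 176 173 167 157 144 134 126 123 123 122 125 164 169]
 [162 150 138 128 125 123 125 125 124 124 124 121 148 166]
 [128 126 125 124 123 124 124 125 124 123 122 124 134 166]
 [127 126 124 124 125 126 127 127 124 123 124 124 126 159]
 [127 125 123 124 125 114 103 114 132 125 123 124 123 153]
 [126 126 125 125 103  71  60  61  96 126 124 124 123 140]
 [124 126 125 128  78  66  71  72  66 134 127 125 124 130]
 [126 125 126 128  76  72  83  85  70 132 126 123 124 124]
 [126 126 127 126  97  77  86  86  91 134 123 124 124 122]
 [122 126 125 127 125 100  94 104 125 125 125 126 125 123]
 [126 126 125 125 127 124 129 130 125 123 126 123 124 125]
 [125 126 126 126 125 124 125 125 123 123 126 123 123 122]
 [127 123 126 124 124 124 125 124 125 125 121 115 102  95]
 [150 124 125 125 126 124 123 120 107  99 101 101 129 141]]
wrist
[[ 53  54  54  65  98 122 128 128 127 126 127 125]
 [ 71 102 124 127 129 128 127 127 127 126 127 125]
 [128 127 125 128 128 127 127 127 127 127 127 126]
 [129 128 127 129 128 126 127 127 128 129 127 127]
 [129 130 129 131 128 126 130 139 130 137 141 127]
 [128 129 130 130 129 139 115  81  80  78  97 140]
 [129 129 129 129 139 101  80  79  78  77  77 122]
 [129 129 127 126 143  68  78  78  77  78  77 106]
 [129 129 129 139  95  72  75  75  75  75  72 128]
 [129 129 131 130 112  73  73  75  76  75  82 138]
 [129 129 130 129 144  72  73  73  73  80 135 128]
 [129 129 129 129 132 128  90  76 109 140 126 125]
 [130 130 129 129 128 129 135 138 130 130 128 126]
 [130 129 128 128 128 130 129 129 128 128 128 128]
 [130 129 129 129 129 129 128 128 126 126 127 128]
 [129 129 130 130 129 129 129 127 128 127 129 144]
 [128 129 130 129 129 130 131 137 161 177 181 182]]
```

```bash
python3 - <<'E'
from h import *
im=cv2.imread("pics/w1.png"); g=im.max(2)
for r in range(172,262,6): print(r,g[r,298:344:2])
c=calibration("wrist")
def cen(cc,m,z):
    n,l,s,ce=cv2.connectedComponentsWithStats(m.astype(np.uint8)); i=1+np.argmax(s[1:,4]); return s[i],ce[i]
m=np.zeros(g.shape,bool); m[125:165,600:640]=g[125:165,600:640]<108
s,ce=cen(c,m,0); print("wrist hole",s,ce,ray(c,ce,.066))
t=cv2.imread("pics/top1.png"); ct=calibration("top"); G=t.max(2); m=np.zeros(G.shape,bool); m[240:258,279:298]=G[240:258,279:298]<108
s,ce=cen(ct,m,0); print("top hole",s,ce,ray(ct,ce,.066))
E
```

```text
172 [64 64 63 63 64 63 62 64 65 66 65 65 63 62 63 63 65 67 69 71 72 73 74]
178 [65 65 64 63 63 62 63 65 68 68 70 72 74 78 79 79 79 78 77 83 81 69 68]
184 [83 72 72 71 72 59 20 11 10 10 11 11 11 10 11 29 79 90 91 93 94 95 97]
190 [ 84  69  67  66  64  35  15  16  17  15  15  11  16  15  14  22  78 101
 101 101  99  98  97]
196 [87 72 72 73 70 42 12 13 14 16 12 14 12 13 14 19 67 92 92 91 90 90 90]
202 [ 93  75  74  72  70  48  18  20  19  23  23  22  17  15  12  13  47  81
  88  88  97 148 163]
208 [153 137 133 132 131 107  29  19  20  22  21  24  24  23  26  21  52  91
  97  97 102 150 164]
214 [152 137 130 130 132 115  36  18  23  23  23  23  25  25  24  22  56  92
  93  94 100 148 162]
220 [150 161 149 140 140 123  47  19  21  20  24  23  23  24  26  22  47  90
  95  95 103 153 167]
226 [140 150 163 164 165 154  76  35  40  42  44  42  42  41  41  35  43  93
 110 124 124 129 137]
232 [142 139 145 165 168 162  92  35  41  41  41  42  40  40  38  33  57 130
 142 141 142 140 137]
238 [140 142 144 142 143 140  90  35  39  41  41  40  39  39  38  33  46 120
 137 141 145 145 142]
244 [138 140 142 144 144 143 105  37  38  39  41  39  39  37  38  35  44 125
 142 142 142 142 141]
250 [145 145 143 139 139 139 120  47  38  38  38  38  38  37  37  39  59 125
 141 138 138 137 136]
256 [143 138 137 139 139 140 142 140 140 140 140 137 133 137 142 141 142 142
 140 137 138 139 142]
wrist hole [611 127  29  29 597] [624.8107 141.067 ] [0.5247 0.1014 0.066 ]
top hole [282 243  11  11  93] [287.1075 248.1075] [0.5243 0.0994 0.066 ]
```

```bash
python3 - <<'E'
from h import *
im=cv2.imread("pics/w1.png"); g=im.max(2).astype(float); c=calibration("wrist")
r0,r1,c0,c1=175,260,300,340; M=np.zeros(g.shape); M[r0:r1,c0:c1]=g[r0:r1,c0:c1]<53
f=lambda p:np.abs(boxmask(c,p[0],p[1],p[2],(.064,.02),.093,.129)-M)[r0:r1,c0:c1].sum()
print(M.sum(),[(lambda r:(r.x,r.fun))(minimize(f,(.59,-.21,a),method="Nelder-Mead",options=dict(initial_simplex=[(.59+i,-.21+j,a+k) for i,j,k in((0,0,0),(.006,0,0),(0,.006,0),(0,0,.1))]))) for a in(-.1,0,.1)])
m=boxmask(c,.59,-.21,0,(.064,.02),.093,.129); ys,xs=np.where(m>.5); print(ys.min(),ys.max(),xs.min(),xs.max())
E
```

```text
1441.0 [(array([ 0.5929, -0.2111,  0.0459]), np.float64(223.7176470588235)), (array([ 0.5917, -0.2109,  0.0581]), np.float64(225.66666666666666)), (array([ 0.5925, -0.2111,  0.0476]), np.float64(223.70588235294116))]
177 251 310 332
```

Emit:
carry_out(commands=[[60,[-4,-3,15],[0,0,-0.045]],[60,[-4,-3,45],[0,0,-0.045]],[60,[-4,-3,75],[0,0,-0.045]],[60,[-4,-3,105],[0,0,-0.045]],[60,[-4,-3,135],[0,0,-0.045]],[60,[-4,-3,165],[0,0,-0.045]],[60,[-4,-3,190],[0,0,-0.045]],[60,[-4,-3,207],[0,0,-0.045]]])

```text
time_s: 3.15
ee_pos: [0.5913, -0.2091, 0.093]
ee_rot: [[-0.999, -0.046, -0.002], [-0.046, 0.999, 0.002], [0.002, 0.002, -1.0]]
force: [-0.6, -0.0, 0.6]
gripper_width: 0.0601
grip_force: 0.0
```

```bash
python3 - <<'E'
from h import *
o=get_obs(); print(o["time_s"],o["ee_pos"],o["force"],o["gripper_width"])
cv2.imwrite("pics/w2.png",grab_frame("wrist"))
E
```

```text
3.15 [ 0.5913 -0.2091  0.093 ] [-0.5609 -0.0019  0.5999] 0.06007443608824771
```

View pics/w2.png

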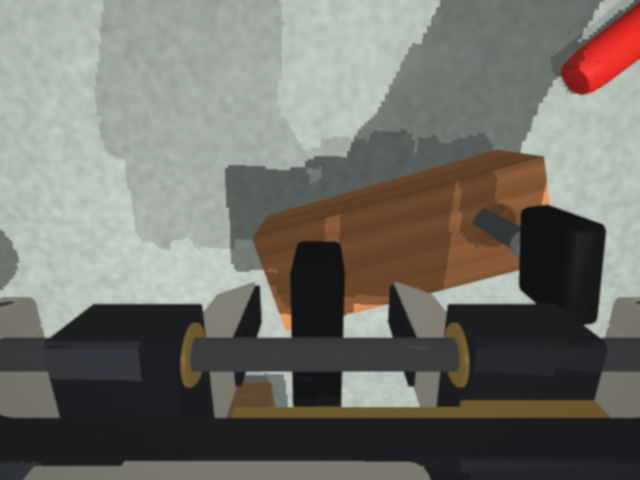

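The big key's handle is between the open fingers (u 292–343); the near end face spans v 242 to about 265. I check its x from these edges, then close.

```bash
python3 - <<'E'
from h import *
c=calibration("wrist"); g=cv2.imread("pics/w2.png").max(2)
print(g[232:300:2,317]); 
for v,z in((242,.093),(262,.129),(268,.129)): print(v,z,ray(c,(317,v),z), "expected near end x", .5913-.032)
E
```

```text
[102 101  99  96  83  26  22  20  20  21  21  21  20  20  21  21  21  19
  21  22  22  22  23  22  22  22  22  23  23  23  23  22  22  23]
242 0.093 [ 0.5595 -0.2133  0.093 ] expected near end x 0.5593
262 0.129 [ 0.5555 -0.2129  0.129 ] expected near end x 0.5593
268 0.129 [ 0.5577 -0.2128  0.129 ] expected near end x 0.5593
```

Emit:
carry_out(commands=[[10,[0,0,0],[0,0,0]],[10,[0,0,0],[0,0,0]],[10,[0,0,0],[0,0,0]],[10,[0,0,0],[0,0,0]],[10,[0,0,0],[0,0,0]],[10,[0,0,0],[0,0,0]]])

```text
time_s: 3.8
ee_pos: [0.5927, -0.2118, 0.0954]
ee_rot: [[-0.999, -0.045, 0.001], [-0.045, 0.999, -0.0], [-0.001, -0.0, -1.0]]
force: [0.5, 0.5, 2.0]
gripper_width: 0.0197
grip_force: 30.0
```

Emit:
carry_out(commands=[[10,[0,0,-5],[0,0,0]],[10,[0,0,-20],[0,0,0]],[10,[0,0,-40],[0,0,0]],[10,[0,0,-65],[0,0,0]],[10,[0,0,-90],[0,0,0]],[10,[0,0,-115],[0,0,0]],[10,[0,0,-138],[0,0,0]],[10,[0,0,-150],[0,0,0]]])

```text
time_s: 4.6
ee_pos: [0.5933, -0.212, 0.2481]
ee_rot: [[-0.999, -0.045, 0.004], [-0.045, 0.999, -0.001], [-0.004, -0.001, -1.0]]
force: [0.6, 0.4, -2.9]
gripper_width: 0.0198
grip_force: 30.0
```

Emit:
carry_out(commands=[[10,[1,15,0],[0,0,0]],[10,[4,50,0],[0,0,0]],[10,[7,90,0],[0,0,0]],[10,[10,130,0],[0,0,0]],[10,[13,170,0],[0,0,0]],[10,[16,210,0],[0,0,0]],[10,[19,250,0],[0,0,0]],[10,[21,285,0],[0,0,0]]])

```text
time_s: 5.4
ee_pos: [0.5562, 0.0757, 0.2433]
ee_rot: [[-0.999, -0.048, -0.003], [-0.048, 0.999, 0.001], [0.003, 0.001, -1.0]]
force: [0.6, -0.3, -2.0]
gripper_width: 0.0193
grip_force: 30.0
```

Emit:
carry_out(commands=[[10,[1,20,0],[0,0,0]],[10,[2,27,0],[0,0,0]],[10,[2,27,0],[0,0,0]],[10,[2,27,0],[0,0,0]]])

```text
time_s: 5.8
ee_pos: [0.5549, 0.0975, 0.2441]
ee_rot: [[-0.999, -0.044, -0.001], [-0.044, 0.999, -0.001], [0.001, -0.001, -1.0]]
force: [0.3, -0.4, -2.0]
gripper_width: 0.0197
grip_force: 30.0
```

```bash
python3 - <<'E'
from h import *
o=get_obs(); print({k:o[k] for k in("time_s","joint_pos","ee_pos","ee_rot","force","torque","gripper_width")})
cv2.imwrite("pics/w3.png",grab_frame("wrist")); c=calibration("wrist"); np.savez("w3.npz",**c)
p=o["ee_pos"]; R=o["ee_rot"]
print("foot",proj(c,p+R@np.array([0,0,.086])),"hole",proj(c,np.array([.5245,.1,.066])))
E
```

```text
{'time_s': 5.8, 'joint_pos': array([-0.1166,  0.3015, -0.1288,  1.761 ,  0.0442,  1.0831,  1.3542]), 'ee_pos': array([0.5549, 0.0975, 0.2441]), 'ee_rot': array([[-0.999 , -0.0438, -0.001 ],
       [-0.0438,  0.999 , -0.0012],
       [ 0.0011, -0.0012, -1.    ]]), 'force': array([ 0.26  , -0.393 , -1.9596]), 'torque': array([-0.0105, -0.0399, -0.0278]), 'gripper_width': 0.01968953000253065}
foot [325.1739 244.7116] hole [329.5224 181.4395]
```

View pics/w3.png

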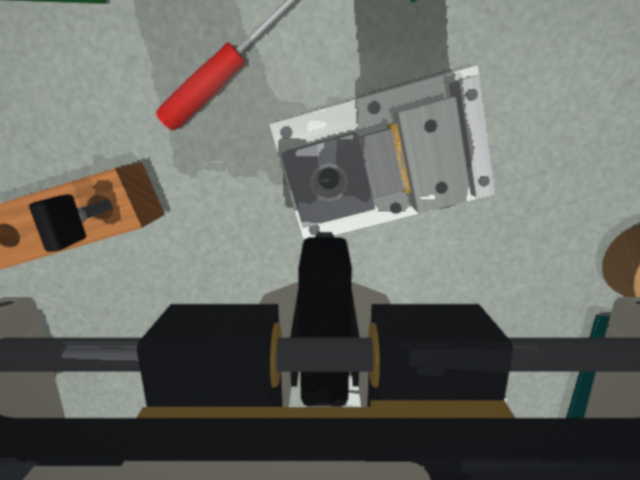

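In the wrist view the hole mouth is at about (328,178), with the socket dark inside it. The held key's foot is visible at (325,236). Next I measure the hole centre more precisely.

```bash
python3 - <<'E'
from h import *
c=dict(np.load("w3.npz")); im=cv2.imread("pics/w3.png"); g=im.max(2)
print(g[158:200:2,306:352:2])
cv2.imwrite("pics/crop3.png",cv2.resize(im[145:265,260:400],None,fx=5,fy=5,interpolation=cv2.INTER_CUBIC))
E
```

```text
[[ 74  75  74  74  74  77  93  98  99  98  98  98  99  99  98  83  75  75
   76  75  75  75  75]
 [ 75  73  75  74  74  75  93  98  98  98  99  99 100 100  98  82  75  75
   75  75  75  74  75]
 [ 75  75  74  73  72  75  93  98  98  99 104 106 105 101  99  82  76  76
   75  74  75  74  75]
 [ 76  74  74  73  73  74  90 100 106 111 119 120 118 115 109  90  78  74
   75  74  75  74  76]
 [ 74  75  74  75  74  76  87 109 117 117 114 106 108 115 121 114  92  77
   76  75  75  73  75]
 [ 76  75  74  75  75  83  92 104  97  81  70  60  64  75  90  99  93  85
   77  75  76  74  75]
 [ 75  74  75  75  81  88  87  81  63  50  50  49  48  48  56  70  79  87
   87  79  75  75  75]
 [ 74  74  75  80  87  86  75  60  51  49  48  49  49  49  48  54  69  79
   88  86  78  76  75]
 [ 73  73  74  84  86  77  70  53  49  50  49  49  49  49  48  48  61  74
   79  85  80  75  75]
 [ 73  72  76  84  82  76  67  51  49  49  49  50  49  49  48  49  54  73
   75  82  81  75  75]
 [ 73  73  77  84  79  76  60  48  51  58  60  55  51  50  50  47  52  72
   75  81  83  77  75]
 [ 73  73  79  82  78  77  64  58
[... 237 characters left out ...]
 76  79  82  76  74]
 [ 74  75  77  83  79  76  78  78  66  50  46  48  46  46  55  71  76  78
   78  80  81  75  73]
 [ 74  74  77  81  79  77  80  81  79  69  59  54  58  64  72  78  78  76
   78  83  80  75  74]
 [ 74  73  75  79  82  79  79  80  79  78  78  75  78  78  78  79  77  76
   80  83  78  73  73]
 [ 73  73  74  78  85  82  80  79  79  80  78  78  79  78  78  78  78  84
   82  80  75  73  74]
 [ 72  72  74  74  79  83  86  84  79  79  78  78  79  78  77  79  94 111
   98  77  74  75  75]
 [ 72  74  73  72  74  85 101 101  92  86  81  80  81  83  88  98 116 114
   98  91  92  92  91]
 [ 73  74  74  73  74  82  99 109 111 108 101  99 104 109 111 112 112 103
   99  98  97  98  99]]
```

View pics/crop3.png

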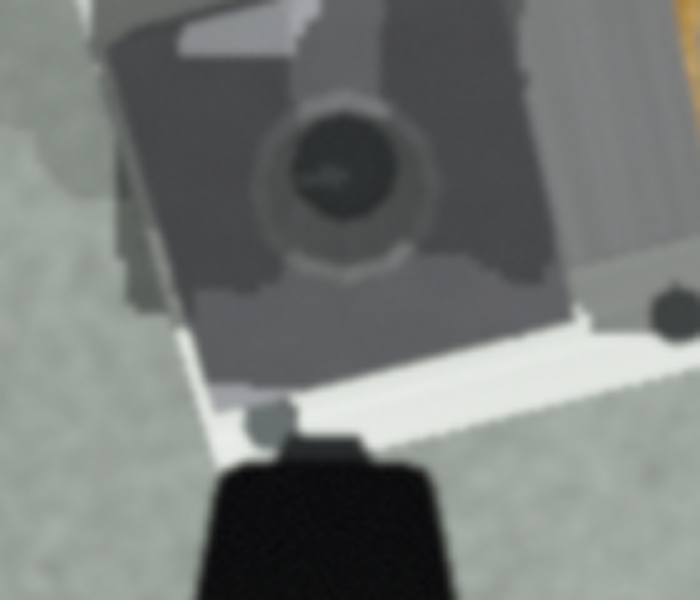

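```bash
python3 - <<'E'
from h import *
c=dict(np.load("w3.npz"))
R=np.array([[-.999,-.044,-.001],[-.044,.999,-.0012],[.0011,-.0012,-1]]); p=np.array([.5549,.0975,.2441])
H=ray(c,(328.5,182),.066); print("hole",H)
E0=p+R@[0.0085,0,.088]; print("near foot edge predicted",proj(c,E0),"seen (325.3,232)", "at foot z:",ray(c,(325.3,232),E0[2])-E0)
for z in (.086,.088): 
    d=H-p; print("tool shift mm",1000*R.T@np.array([d[0],d[1],0]))
E
```

```text
hole [0.525  0.0991 0.066 ]
near foot edge predicted [325.2372 232.08  ] seen (325.3,232) at foot z: [-0.0001  0.      0.    ]
tool shift mm [29.7534  2.9105  0.0279]
tool shift mm [29.7534  2.9105  0.0279]
```

Emit:
carry_out(commands=[[10,[10,1,0],[0,0,0]],[10,[22,2,0],[0,0,0]],[10,[30,3,5],[0,0,0]],[10,[30,3,25],[0,0,0]],[10,[30,3,45],[0,0,0]],[10,[30,3,65],[0,0,0]],[10,[30,3,80],[0,0,0]],[10,[30,3,83],[0,0,0]]])

```text
time_s: 6.65
ee_pos: [0.5229, 0.1001, 0.1597]
ee_rot: [[-0.999, -0.045, -0.004], [-0.045, 0.999, -0.001], [0.004, -0.001, -1.0]]
force: [0.5, -1.1, -2.3]
gripper_width: 0.0199
grip_force: 30.0
```

Emit:
carry_out(commands=[[10,[0,0,4],[0,0,0]],[10,[0,0,8],[0,0,0]],[10,[0,0,12],[0,0,0]],[10,[0,0,16],[0,0,0]],[10,[0,0,20],[0,0,0]],[10,[0,0,20],[0,0,0]]])

```text
time_s: 7.25
ee_pos: [0.5247, 0.1006, 0.1412]
ee_rot: [[-0.999, -0.045, -0.001], [-0.045, 0.999, -0.0], [0.001, -0.0, -1.0]]
force: [0.9, -0.2, -2.2]
gripper_width: 0.0201
grip_force: 30.0
```

```bash
python3 - <<'E'
from h import *
o=get_obs(); print({k:o[k] for k in("time_s","joint_pos","ee_pos","ee_rot","force","torque","gripper_width")})
E
```

```text
{'time_s': 7.25, 'joint_pos': array([-0.1312,  0.3734, -0.1314,  1.9256,  0.0637,  0.8474,  1.3202]), 'ee_pos': array([0.5247, 0.1006, 0.1412]), 'ee_rot': array([[-0.999 , -0.0453, -0.001 ],
       [-0.0453,  0.999 , -0.0001],
       [ 0.001 , -0.0001, -1.    ]]), 'force': array([ 0.9433, -0.1507, -2.2159]), 'torque': array([0.0278, 0.0303, 0.0146]), 'gripper_width': 0.020067783333718642}
```

Emit:
carry_out(commands=[[10,[0,0,3],[0,0,0]],[10,[0,0,6],[0,0,0]],[10,[0,0,9],[0,0,0]],[10,[0,0,10],[0,0,0]],[10,[0,0,10],[0,0,0]]])

```text
time_s: 7.75
ee_pos: [0.525, 0.1006, 0.1314]
ee_rot: [[-0.999, -0.045, -0.0], [-0.045, 0.999, -0.0], [0.0, -0.0, -1.0]]
force: [0.1, 0.4, -2.1]
gripper_width: 0.02
grip_force: 30.0
```

```bash
cat > s.py <<'E'
from h import *
o=get_obs(); print(o["time_s"],"j7",o["joint_pos"][6],"p",o["ee_pos"],"yaw",np.arctan2(o["ee_rot"][1,0],o["ee_rot"][0,0]),"F",o["force"],"T",o["torque"],"Ftool",o["ee_rot"].T@o["force"])
E
python3 s.py
```

```text
7.75 j7 1.3177295903966701 p [0.525  0.1006 0.1314] yaw -3.096315676519541 F [ 0.0786  0.4026 -2.058 ] T [ 0.0367 -0.004   0.0044] Ftool [-0.0978  0.3987  2.0579]
```

Emit:
carry_out(commands=[[10,[0,0,1],[0,0,0]],[10,[0,0,2],[0,0,0]],[10,[0,0,3],[0,0,0]],[10,[0,0,3.5],[0,0,0]],[10,[0,0,3.5],[0,0,0]]])

```text
time_s: 8.25
ee_pos: [0.5253, 0.1007, 0.1285]
ee_rot: [[-0.999, -0.045, 0.0], [-0.045, 0.999, 0.0], [-0.0, 0.0, -1.0]]
force: [-1.0, -0.1, 1.3]
gripper_width: 0.0199
grip_force: 30.0
```

```bash
python3 s.py
```

```text
8.25 j7 1.3168697123537387 p [0.5253 0.1007 0.1285] yaw -3.096360045560982 F [-1.03   -0.0522  1.3484] T [-0.0121  0.2025  0.0269] Ftool [ 1.0309 -0.0055 -1.3488]
```

Emit:
carry_out(commands=[[10,[0,0,0.5],[0,0,0]],[10,[0,0,0.5],[0,0,0]],[10,[0,0,0.5],[0,0,0]]])

```text
time_s: 8.55
ee_pos: [0.5255, 0.1008, 0.1282]
ee_rot: [[-0.999, -0.045, 0.001], [-0.045, 0.999, 0.0], [-0.001, 0.0, -1.0]]
force: [-0.7, -0.6, 5.5]
gripper_width: 0.0197
grip_force: 30.0
```

```bash
python3 s.py
```

```text
8.55 j7 1.3167525802907334 p [0.5255 0.1008 0.1282] yaw -3.0963486407037832 F [-0.6553 -0.5736  5.5354] T [-0.0117  0.4166  0.0571] Ftool [ 0.6769 -0.5426 -5.536 ]
```

Emit:
carry_out(commands=[[10,[0,0,0],[0,0,0.03]],[10,[0,0,0],[0,0,0.06]],[10,[0,0,0],[0,0,0.09]],[10,[0,0,0],[0,0,0.12]],[10,[0,0,0],[0,0,0.15]],[10,[0,0,0],[0,0,0.18]],[10,[0,0,0],[0,0,0.2]],[10,[0,0,0],[0,0,0.2]]])

```text
time_s: 9.35
ee_pos: [0.5255, 0.1006, 0.1281]
ee_rot: [[-0.988, 0.155, 0.001], [0.155, 0.988, -0.0], [-0.001, 0.0, -1.0]]
force: [-0.7, -0.5, 4.5]
gripper_width: 0.0199
grip_force: 30.0
```

```bash
python3 s.py
```

```text
9.35 j7 1.1359513298503658 p [0.5255 0.1006 0.1281] yaw 2.986421121470135 F [-0.6929 -0.5327  4.5289] T [-0.1328  0.3218  0.0194] Ftool [ 0.5989 -0.6329 -4.5294]
```

Emit:
carry_out(commands=[[10,[0,0,0.1],[0,0,0.03]],[10,[0,0,0.1],[0,0,0.06]],[10,[0,0,0.1],[0,0,0.09]],[10,[0,0,0.1],[0,0,0.12]],[10,[0,0,0.1],[0,0,0.15]],[10,[0,0,0.1],[0,0,0.18]],[10,[0,0,0.1],[0,0,0.2]],[10,[0,0,0.1],[0,0,0.2]]])

```text
time_s: 10.15
ee_pos: [0.5251, 0.1001, 0.1272]
ee_rot: [[-0.937, 0.348, -0.0], [0.348, 0.937, -0.001], [0.0, -0.001, -1.0]]
force: [1.6, -3.4, -2.8]
gripper_width: 0.0198
grip_force: 30.0
```

```bash
python3 s.py
```

```text
10.15 j7 0.9552987395317766 p [0.5251 0.1001 0.1272] yaw 2.785898584414461 F [ 1.6116 -3.4336 -2.7665] T [-0.7502 -0.3527 -0.035 ] Ftool [-2.7068 -2.6554  2.7681]
```

Fz has dropped back to its baseline, so the foot has entered the socket. I follow it down gently and relieve the side load.

Emit:
carry_out(commands=[[10,[-0.3,-0.3,0.7],[0,0,0]],[10,[-0.3,-0.3,1.4],[0,0,0]],[10,[-0.3,-0.3,2.1],[0,0,0]],[10,[-0.3,-0.3,2.8],[0,0,0]],[10,[-0.3,-0.3,3],[0,0,0]]])

```text
time_s: 10.65
ee_pos: [0.5253, 0.1001, 0.1246]
ee_rot: [[-0.938, 0.347, -0.0], [0.347, 0.938, -0.0], [0.0, -0.0, -1.0]]
force: [1.1, -3.0, -1.6]
gripper_width: 0.0196
grip_force: 30.0
```

```bash
python3 s.py
```

```text
10.65 j7 0.9564752858978885 p [0.5253 0.1001 0.1246] yaw 2.786769067870479 F [ 1.1036 -3.0267 -1.6068] T [-0.8242 -0.3125  0.023 ] Ftool [-2.0865 -2.4545  1.6071]
```

Emit:
carry_out(commands=[[10,[-0.3,-0.3,1],[0,0,0]],[10,[-0.3,-0.3,2],[0,0,0]],[10,[-0.3,-0.3,3],[0,0,0]],[10,[-0.3,-0.3,4],[0,0,0]],[10,[-0.3,-0.3,5],[0,0,0]],[10,[-0.3,-0.3,6],[0,0,0]],[10,[-0.3,-0.3,7],[0,0,0]],[10,[-0.3,-0.3,7],[0,0,0]]])

```text
time_s: 11.45
ee_pos: [0.5254, 0.0999, 0.1174]
ee_rot: [[-0.938, 0.347, -0.0], [0.347, 0.938, 0.0], [0.0, -0.0, -1.0]]
force: [-0.2, -2.5, -2.5]
gripper_width: 0.0199
grip_force: 30.0
```

```bash
python3 s.py
```

```text
11.45 j7 0.9565856924038763 p [0.5254 0.0999 0.1174] yaw 2.786838381233319 F [-0.2401 -2.4985 -2.4991] T [-0.6032 -0.1371 -0.0426] Ftool [-0.6433 -2.4262  2.499 ]
```

Emit:
carry_out(commands=[[10,[0,-0.3,0.5],[0,0,0]],[10,[0,-0.3,1],[0,0,0]],[10,[0,-0.3,1.2],[0,0,0]],[10,[0,-0.3,1.2],[0,0,0]]])

```text
time_s: 11.85
ee_pos: [0.5255, 0.0998, 0.1168]
ee_rot: [[-0.938, 0.347, 0.0], [0.347, 0.938, 0.0], [-0.0, 0.0, -1.0]]
force: [-1.5, -2.0, 1.7]
gripper_width: 0.0197
grip_force: 30.0
```

```bash
python3 s.py
```

```text
11.85 j7 0.9569689037932236 p [0.5255 0.0998 0.1168] yaw 2.7868737502936103 F [-1.512  -2.0208  1.7108] T [-0.4904  0.2936  0.0094] Ftool [ 0.7157 -2.4195 -1.7117]
```

Emit:
carry_out(commands=[[10,[0,0,0],[0,0,0.04]],[10,[0,0,0],[0,0,0.08]],[10,[0,0,0],[0,0,0.12]],[10,[0,0,0],[0,0,0.16]],[10,[0,0,0],[0,0,0.2]],[10,[0,0,0],[0,0,0.24]],[10,[0,0,0],[0,0,0.28]],[10,[0,0,0],[0,0,0.3]]])

```text
time_s: 12.65
ee_pos: [0.5255, 0.0994, 0.1168]
ee_rot: [[-0.793, 0.61, 0.0], [0.61, 0.793, -0.0], [-0.0, -0.0, -1.0]]
force: [-1.5, -3.5, 3.9]
gripper_width: 0.0195
grip_force: 30.0
```

```bash
python3 s.py
```

```text
12.65 j7 0.6883318272496098 p [0.5255 0.0994 0.1168] yaw 2.485784511088019 F [-1.5169 -3.5283  3.9246] T [-0.8272  0.4012  0.0365] Ftool [-0.9504 -3.7218 -3.924 ]
```

Emit:
carry_out(commands=[[10,[0,-0.4,-0.3],[0,0,0.05]],[10,[0,-0.4,-0.3],[0,0,0.1]],[10,[0,-0.4,-0.3],[0,0,0.15]],[10,[0,-0.4,-0.3],[0,0,0.2]],[10,[0,-0.4,-0.3],[0,0,0.25]],[10,[0,-0.4,-0.3],[0,0,0.3]],[10,[0,-0.4,-0.3],[0,0,0.35]],[10,[0,-0.4,-0.3],[0,0,0.4]]])

```text
time_s: 13.45
ee_pos: [0.5251, 0.0991, 0.1168]
ee_rot: [[-0.492, 0.871, -0.0], [0.871, 0.492, -0.0], [-0.0, -0.0, -1.0]]
force: [-0.4, -2.1, 1.9]
gripper_width: 0.0198
grip_force: 30.0
```

```bash
python3 s.py
```

```text
13.45 j7 0.33163517997346803 p [0.5251 0.0991 0.1168] yaw 2.0851192560593996 F [-0.3626 -2.1195  1.9301] T [-0.8706  0.3445  0.1218] Ftool [-1.6672 -1.3588 -1.9295]
```

Emit:
carry_out(commands=[[10,[0,0,0],[0,0,0.04]],[10,[0,0,0],[0,0,0.08]],[10,[0,0,0],[0,0,0.12]],[10,[0,0,0],[0,0,0.15]],[10,[0,0,0],[0,0,0.15]]])

```text
time_s: 13.95
ee_pos: [0.525, 0.099, 0.1168]
ee_rot: [[-0.358, 0.934, -0.0], [0.934, 0.358, -0.0], [-0.0, -0.0, -1.0]]
force: [-1.5, -2.5, 3.0]
gripper_width: 0.02
grip_force: 30.0
```

```bash
python3 s.py
```

```text
13.95 j7 0.1993929812121582 p [0.525  0.099  0.1168] yaw 1.9364524488954817 F [-1.5241 -2.4835  3.0444] T [-0.9775  0.4919  0.0369] Ftool [-1.7749 -2.3125 -3.0432]
```

Emit:
carry_out(commands=[[10,[0,0,0],[0,0,0.04]],[10,[0,0,0],[0,0,0.08]],[10,[0,0,0],[0,0,0.12]],[10,[0,0,0],[0,0,0.15]],[10,[0,0,0],[0,0,0.15]]])

```text
time_s: 14.45
ee_pos: [0.5249, 0.0991, 0.1167]
ee_rot: [[-0.214, 0.977, -0.001], [0.977, 0.214, -0.0], [-0.0, -0.001, -1.0]]
force: [-1.9, -3.6, 5.3]
gripper_width: 0.0198
grip_force: 30.0
```

```bash
python3 s.py
```

```text
14.45 j7 0.06635321169582781 p [0.5249 0.0991 0.1167] yaw 1.7867116658556403 F [-1.92   -3.631   5.3067] T [-1.1334  0.7323  0.0304] Ftool [-3.1361 -2.6564 -5.3046]
```

Emit:
carry_out(commands=[[10,[0,0,0],[0,0,0.03]],[10,[0,0,0],[0,0,0.06]],[10,[0,0,0],[0,0,0.08]],[10,[0,0,0],[0,0,0.08]]])

```text
time_s: 14.85
ee_pos: [0.5249, 0.099, 0.1167]
ee_rot: [[-0.135, 0.991, -0.001], [0.991, 0.135, -0.0], [-0.0, -0.001, -1.0]]
force: [-2.4, -3.4, 5.9]
gripper_width: 0.0202
grip_force: 30.0
```

```bash
python3 s.py
```

```text
14.85 j7 -0.005015888368882621 p [0.5249 0.099  0.1167] yaw 1.7062707669728159 F [-2.3502 -3.4358  5.9085] T [-1.1342  0.8231  0.0233] Ftool [-3.0879 -2.7967 -5.9061]
```

Emit:
carry_out(commands=[[10,[-0.3,-0.3,-0.5],[0,0,0.03]],[10,[-0.3,-0.3,-0.5],[0,0,0.06]],[10,[-0.3,-0.3,-0.5],[0,0,0.08]],[10,[-0.3,-0.3,-0.5],[0,0,0.08]]])

```text
time_s: 15.25
ee_pos: [0.5247, 0.0989, 0.1168]
ee_rot: [[-0.055, 0.998, -0.001], [0.998, 0.055, -0.0], [-0.0, -0.001, -1.0]]
force: [0.0, -1.9, -2.5]
gripper_width: 0.0195
grip_force: 30.0
```

```bash
python3 s.py
```

```text
15.25 j7 -0.0760773226891694 p [0.5247 0.0989 0.1168] yaw 1.626104726163041 F [ 0.0419 -1.8608 -2.5373] T [-0.9619  0.2175  0.0051] Ftool [-1.8597 -0.0596  2.5377]
```

Emit:
carry_out(commands=[[10,[0,0,0],[0,0,0.02]],[10,[0,0,0],[0,0,0.04]],[10,[0,0,0],[0,0,0.05]],[10,[0,0,0],[0,0,0.05]]])

```text
time_s: 15.65
ee_pos: [0.5246, 0.0989, 0.1169]
ee_rot: [[-0.006, 1.0, -0.001], [1.0, 0.006, -0.0], [-0.0, -0.001, -1.0]]
force: [0.2, -2.4, -5.2]
gripper_width: 0.0199
grip_force: 30.0
```

```bash
python3 s.py
```

```text
15.65 j7 -0.12003947265774265 p [0.5246 0.0989 0.1169] yaw 1.5764436359649698 F [ 0.1919 -2.4158 -5.2483] T [-0.9723  0.1833  0.0792] Ftool [-2.4159  0.1815  5.2486]
```

Emit:
carry_out(commands=[[10,[0,0,0.2],[0,0,0.02]],[10,[0,0,0.2],[0,0,0.04]],[10,[0,0,0.2],[0,0,0.04]]])

```text
time_s: 15.95
ee_pos: [0.5246, 0.0989, 0.1168]
ee_rot: [[0.035, 0.999, -0.001], [0.999, -0.035, -0.0], [-0.0, -0.001, -1.0]]
force: [0.2, -2.9, -3.8]
gripper_width: 0.0199
grip_force: 30.0
```

```bash
python3 s.py
```

```text
15.95 j7 -0.15588768452130886 p [0.5246 0.0989 0.1168] yaw 1.5358158738845353 F [ 0.1891 -2.8583 -3.7693] T [-0.9823  0.3862  0.0366] Ftool [-2.8496  0.2914  3.7694]
```

Emit:
carry_out(commands=[[10,[0,0,0],[0,0,0.02]],[10,[0,0,0],[0,0,0.03]],[10,[0,0,0],[0,0,0.03]]])

```text
time_s: 16.25
ee_pos: [0.5246, 0.0989, 0.1169]
ee_rot: [[0.064, 0.998, -0.001], [0.998, -0.064, -0.0], [-0.0, -0.001, -1.0]]
force: [-1.8, -2.7, -4.7]
gripper_width: 0.02
grip_force: 30.0
```

```bash
python3 s.py
```

```text
16.25 j7 -0.18196471077828955 p [0.5246 0.0989 0.1169] yaw 1.5064264197802344 F [-1.7696 -2.7416 -4.7152] T [-1.0122  0.4784  0.0619] Ftool [-2.8491 -1.587   4.7164]
```

Emit:
carry_out(commands=[[10,[-0.2,0,0.2],[0,0,0.02]],[10,[-0.2,0,0.2],[0,0,0.03]],[10,[-0.2,0,0.2],[0,0,0.03]]])

```text
time_s: 16.55
ee_pos: [0.5247, 0.0989, 0.1169]
ee_rot: [[0.094, 0.996, -0.0], [0.996, -0.094, 0.0], [0.0, -0.0, -1.0]]
force: [-2.9, -2.6, -3.3]
gripper_width: 0.0198
grip_force: 30.0
```

```bash
python3 s.py
```

```text
16.55 j7 -0.20810315347272781 p [0.5247 0.0989 0.1169] yaw 1.476444697430724 F [-2.9252 -2.5813 -3.2673] T [-0.8142  0.8338  0.013 ] Ftool [-2.8457 -2.6676  3.2682]
```

Emit:
carry_out(commands=[[10,[0,0,0],[0,0,0.02]],[10,[0,0,0],[0,0,0.03]],[10,[0,0,0],[0,0,0.03]]])

```text
time_s: 16.85
ee_pos: [0.5247, 0.0989, 0.1168]
ee_rot: [[0.124, 0.992, -0.0], [0.992, -0.124, 0.0], [0.0, -0.0, -1.0]]
force: [-2.2, -1.7, -1.5]
gripper_width: 0.0197
grip_force: 30.0
```

```bash
python3 s.py
```

```text
16.85 j7 -0.23462491714790762 p [0.5247 0.0989 0.1168] yaw 1.446424900163151 F [-2.2085 -1.6785 -1.4932] T [-0.7725  1.0427 -0.0002] Ftool [-1.9396 -1.9825  1.494 ]
```

Emit:
carry_out(commands=[[10,[0,-0.2,0],[0,0,0.02]],[10,[0,-0.2,0],[0,0,0.03]],[10,[0,-0.2,0],[0,0,0.03]]])

```text
time_s: 17.15
ee_pos: [0.5246, 0.0988, 0.1168]
ee_rot: [[0.154, 0.988, -0.0], [0.988, -0.154, 0.0], [0.0, -0.0, -1.0]]
force: [-3.7, -2.1, -2.0]
gripper_width: 0.0196
grip_force: 30.0
```

```bash
python3 s.py
```

```text
17.15 j7 -0.26133282069720654 p [0.5246 0.0988 0.1168] yaw 1.4163372408585926 F [-3.6855 -2.1488 -2.0063] T [-0.7388  1.0875  0.0297] Ftool [-2.6903 -3.3107  2.0068]
```

Emit:
carry_out(commands=[[10,[0,0,0],[0,0,0.02]],[10,[0,0,0],[0,0,0.03]],[10,[0,0,0],[0,0,0.03]]])

```text
time_s: 17.45
ee_pos: [0.5246, 0.0988, 0.1168]
ee_rot: [[0.183, 0.983, -0.0], [0.983, -0.183, 0.0], [0.0, -0.0, -1.0]]
force: [-4.0, -3.2, -0.9]
gripper_width: 0.0198
grip_force: 30.0
```

```bash
python3 s.py
```

```text
17.45 j7 -0.28786632516735944 p [0.5246 0.0988 0.1168] yaw 1.3863420208719623 F [-3.9717 -3.2498 -0.8567] T [-0.7448  1.1465 -0.0007] Ftool [-3.9232 -3.3081  0.8573]
```

```bash
python3 - <<'E'
from h import *
im=grab_frame("wrist"); cv2.imwrite("pics/w4.png",im); c=calibration("wrist"); np.savez("w4.npz",**c)
E
```

```text
(no output)
```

View pics/w4.png

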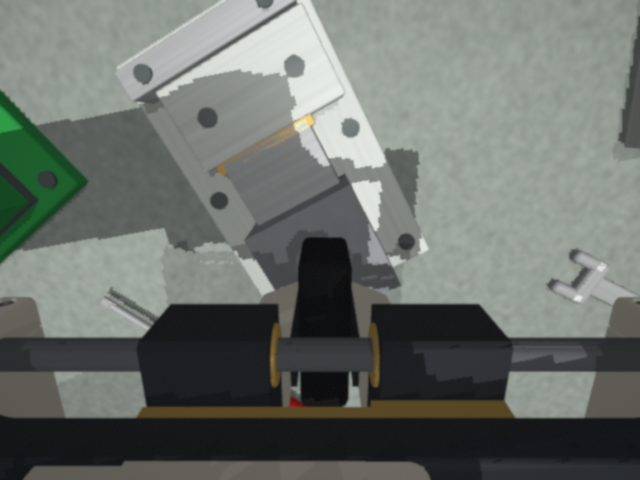

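```bash
python3 - <<'E'
from h import *
c=dict(np.load("w4.npz")); im=cv2.imread("pics/w4.png")
a,b=ray(c,(248,238),.066),ray(c,(343,180),.066); d=(b-a)[:2]; print("housing edge",a,b,np.hypot(*d)); 
# far plate corner edges
ex=-d/np.hypot(*d) if d[0]<0 else d/np.hypot(*d)
ey=np.array([-ex[1],ex[0]]); print("yaw x",np.arctan2(ex[1],ex[0]),"housing edge y rel hole",(a[:2]-[.525,.099])@ey,(b[:2]-[.525,.099])@ey)
def warp(z,k=5):
    # px (col=fixture y -> 0..125mm from y=-30 ; row=fixture x from -55..55)
    pts=[];dst=[]
    for fy in(-.03,.09):
        for fx in(-.055,.055):
            w=np.array([.525,.099])+fx*ex+(fy+.06)*ey; pts.append(proj(c,np.array([w[0],w[1],z]))); dst.append(((fy+.03)*1000*k,(fx+.055)*1000*k))
    return cv2.warpPerspective(im,cv2.getPerspectiveTransform(np.float32(pts),np.float32(dst)),(600,550),flags=cv2.INTER_CUBIC)
w=warp(.039); 
for x in range(0,600,50): cv2.putText(w,str(x//5-30),(x,12),0,.4,(0,0,255),1); cv2.line(w,(x,14),(x,24),(0,0,255),1)
cv2.imwrite("pics/rect.png",w)
E
```

```text
housing edge [0.4838 0.1233 0.066 ] [0.5446 0.1466 0.066 ] 0.06514665156860985
yaw x 0.36722444479153377 housing edge y rel hole 0.03742932373609784 0.03742932373609784
```

View pics/rect.png

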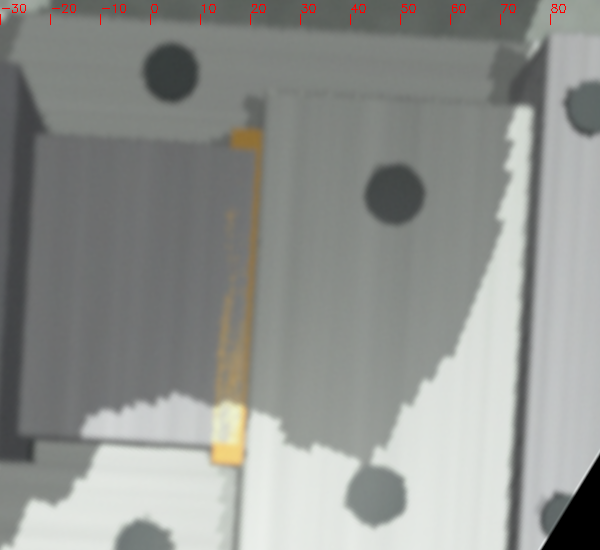

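The rectified view shows the brass face touching the bar at about y 21 mm, with roughly 1 mm of gap left at the fence. The screw isn't at its stop yet, so I keep turning gently.

Emit:
carry_out(commands=[[10,[-0.3,-0.3,0],[0,0,0.02]],[10,[-0.3,-0.3,0],[0,0,0.04]],[10,[-0.3,-0.3,0],[0,0,0.05]],[10,[-0.3,-0.3,0],[0,0,0.05]]])

```text
time_s: 17.9
ee_pos: [0.5245, 0.0987, 0.1168]
ee_rot: [[0.232, 0.973, 0.0], [0.973, -0.232, 0.0], [0.0, 0.0, -1.0]]
force: [-2.6, -1.6, -2.0]
gripper_width: 0.0202
grip_force: 30.0
```

```bash
python3 s.py
```

```text
17.9 j7 -0.33172143475690846 p [0.5245 0.0987 0.1168] yaw 1.3367008161451177 F [-2.5676 -1.5618 -2.0395] T [-0.5098  0.9096  0.1677] Ftool [-2.1151 -2.1357  2.0387]
```

Emit:
carry_out(commands=[[10,[0,0,0],[0,0,0.02]],[10,[0,0,0],[0,0,0.03]],[10,[0,0,0],[0,0,0.03]]])

```text
time_s: 18.2
ee_pos: [0.5244, 0.0987, 0.1168]
ee_rot: [[0.261, 0.965, 0.0], [0.965, -0.261, 0.0], [0.0, 0.0, -1.0]]
force: [-2.6, -1.4, -2.9]
gripper_width: 0.0198
grip_force: 30.0
```

```bash
python3 s.py
```

```text
18.2 j7 -0.35819403871841604 p [0.5244 0.0987 0.1168] yaw 1.3066553679102861 F [-2.5826 -1.4032 -2.8784] T [-0.3936  0.9574  0.2288] Ftool [-2.0294 -2.127   2.8777]
```

Emit:
carry_out(commands=[[10,[0,0,0],[0,0,0]],[10,[0,0,0],[0,0,0]]])

```text
time_s: 18.4
ee_pos: [0.5244, 0.0987, 0.1168]
ee_rot: [[0.261, 0.965, 0.0], [0.965, -0.261, 0.0], [0.0, 0.0, -1.0]]
force: [-2.6, -0.5, -2.2]
gripper_width: 0.02
grip_force: 30.0
```

```bash
python3 s.py; cat > r.py <<'E'
from h import *
import sys
im=grab_frame("wrist"); cv2.imwrite(sys.argv[1],im); c=calibration("wrist")
a=.3672-.03; ex=np.array([np.cos(a),np.sin(a)]); ey=np.array([-ex[1],ex[0]])
def warp(im,c,z,k=5):
    pts=[];dst=[]
    for fy in(-.03,.09):
        for fx in(-.055,.055):
            w=np.array([.525,.099])+fx*ex+(fy+.06)*ey; pts.append(proj(c,np.array([w[0],w[1],z]))); dst.append(((fy+.03)*1000*k,(fx+.055)*1000*k))
    return cv2.warpPerspective(im,cv2.getPerspectiveTransform(np.float32(pts),np.float32(dst)),(600,550),flags=cv2.INTER_CUBIC)
A=warp(cv2.imread("pics/w4.png"),dict(np.load("w4.npz")),.039); B=warp(im,c,.039)
cv2.imwrite("pics/cmp.png",np.vstack([A[80:330],B[80:330]]))
for n,W in(("before",A),("now",B)):
    for r in(150,250,350): print(n,r,"jaw",W[r,235:275:3].max(1),"fence",W[r,510:560:3].max(1))
E
python3 r.py pics/w5.png
```

```text
18.4 j7 -0.35781001195674844 p [0.5244 0.0987 0.1168] yaw 1.3069599271857317 F [-2.6091 -0.4994 -2.2417] T [-0.3328  0.9748  0.2149] Ftool [-1.163  -2.3887  2.2413]
before 150 jaw [111 111 111 112 113 120 129 127 122 128 133 136 136 137] fence [207 217 218 216 203 169 121  94  98 132 162 178 181 179 179 179 183]
before 250 jaw [121 120 119 123 130 138 134 125 130 138 140 140 140 143] fence [221 220 219 206 170 116  88  96 133 167 185 187 184 183 185 188 191]
before 350 jaw [155 160 161 156 151 143 134 139 146 148 149 150 151 151] fence [225 224 212 170 114  84  95 133 172 190 191 188 187 190 193 196 196]
now 150 jaw [141 139 143 147 148 150 147 134 125 126 132 134 134 135] fence [209 216 217 215 203 175 125  91  93 124 159 176 179 177 176 177 180]
now 250 jaw [150 148 151 153 154 150 137 126 129 136 138 139 140 142] fence [218 218 216 205 167 117  91  95 129 163 181 184 181 180 181 185 186]
now 350 jaw [166 161 152 150 150 142 133 137 143 146 147 148 149 150] fence [222 221 209 168 113  88  94 128 165 186 189 186 184 187 191 194 194]
```

The torque holds at about 0.21 N m while the bar no longer moves, so it is clamped and firm. I back the grip off slightly within the play, open and retreat upward.

Emit:
carry_out(commands=[[10,[0,0,0],[0,0,-0.03]],[10,[0,0,0],[0,0,-0.07]],[10,[0,0,0],[0,0,-0.07]],[50,[0,0,0],[0,0,-0.07]],[50,[0,0,0],[0,0,-0.07]],[50,[0,0,0],[0,0,-0.07]],[50,[0,0,0],[0,0,-0.07]],[50,[0,0,0],[0,0,-0.07]]])

```text
time_s: 19.25
ee_pos: [0.5247, 0.0987, 0.117]
ee_rot: [[0.193, 0.981, 0.001], [0.981, -0.193, 0.0], [0.0, 0.001, -1.0]]
force: [0.1, -1.1, -0.2]
gripper_width: 0.0495
grip_force: 0.0
```

Emit:
carry_out(commands=[[50,[0,0,-5],[0,0,0]],[50,[0,0,-20],[0,0,0]],[50,[0,0,-40],[0,0,0]],[50,[0,0,-65],[0,0,0]],[50,[0,0,-90],[0,0,0]],[50,[0,0,-115],[0,0,0]],[50,[0,0,-130],[0,0,0]],[50,[0,0,-130],[0,0,0]]])

```text
time_s: 20.05
ee_pos: [0.5261, 0.0988, 0.2496]
ee_rot: [[0.193, 0.981, 0.005], [0.981, -0.193, 0.002], [0.003, 0.005, -1.0]]
force: [0.2, 0.1, 0.1]
gripper_width: 0.0501
grip_force: 0.0
```

```bash
python3 s.py; python3 - <<'E'
from h import *
t=grab_frame("top"); w=grab_frame("wrist")
cv2.imwrite("pics/end.png",np.vstack([cv2.resize(w,(400,300)),cv2.resize(t[215:290,215:315],(400,300),interpolation=cv2.INTER_CUBIC)]))
E
```

```text
20.05 j7 -0.35322480254154487 p [0.5261 0.0988 0.2496] yaw 1.376653205584032 F [0.2425 0.1061 0.1491] T [-0.0372  0.0157 -0.0058] Ftool [ 0.1513  0.2182 -0.1477]
```

View pics/end.png

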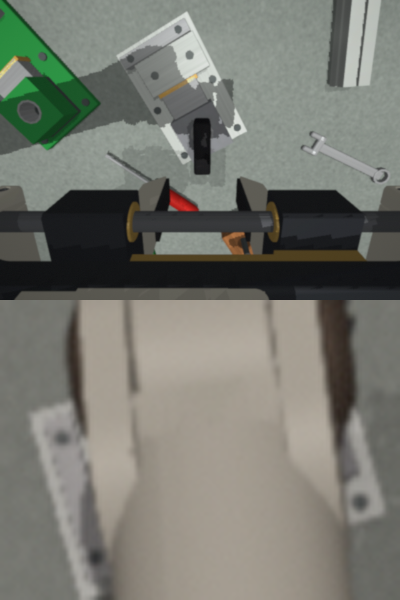

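The wrist view shows the key standing upright in the housing at (202,145), clear of the open fingers, with the jaw closed on the bar. I hand it in.

```bash
python3 -c "
from workcell import sign_off
print(sign_off())"
```

```text
the job is handed in; nothing more can be done
None
```

I handed the job in at about 20 s: the big hex key stands released and upright in the cam screw, and the bar is clamped against the fence at a firm 0.21 N m or so; `sign_off` returned no verdict.

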